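Find the empty wells of the battery box by touch and put two batteries away

TASK

Put the two loose batteries away in the pine battery box by the door, one to a well, pushed in through the flaps until each is right down at the bottom and the flaps can shut over it. Four of the six wells are already full and the flaps hide which, so feel your way gently, well by well, for the two that are empty. Leave the jar, the chime remote, the shoehorn and the coaster with the keys where they are.

Things in the scene. Friction and masses are not known exactly. Their poses are not given: they have to be found in the camera images.
- box: Pine battery box, fixed, 110 (its x) by 75 (its y) by 104 mm high, walls and dividers 5 mm: six upright square wells, 3 along x by 2 along y, 30 by 30 mm, centres 35 mm apart, each with a sprung plate at its bottom, 13 mm up (gives 6 mm, 1.5 N/mm). Origin: centre of its underside; z up. Four wells hold a battery like the loose ones; its top, 21 mm below the rim, stops what is pushed in.
- cell_a: A fresh rechargeable battery: an upright plain grey cylinder, 21 mm in diameter and 70 mm tall with its 10 mm wide steel nub, about 70 g, standing on its flat end on the console. Origin: centre of its flat end; z runs along it towards the nub.
- cell_a_mid (a point): Centre of the battery cell_a: on its axis, 35 mm from each end.
- cell_b: A fresh rechargeable battery: an upright plain grey cylinder, 21 mm in diameter and 70 mm tall with its 10 mm wide steel nub, about 70 g, standing on its flat end on the console. Origin: centre of its flat end; z runs along it towards the nub.
- cell_b_mid (a point): Centre of the battery cell_b: on its axis, 35 mm from each end.
- well0 (a point): Well at the box's -x, +y corner. Centre of its mouth, level with the rim (104 mm above the box's underside). Every well is shut, 2 to 4 mm below the rim, by two thin black flaps meeting in the middle, hinged on its +y and -y walls. They look alike on full and empty wells, swing down only (15 mm deep when open) and weak springs shut them again; under 2 N pushes a battery through.
- well1 (a point): Well in the middle of the +y row. Centre of its mouth, level with the rim (104 mm above the box's underside). In any empty well a battery can be pushed on past 21 mm below the rim; let go with 30 mm or more inside, it slides down to the sprung plate by its own weight and the flaps shut above it.
- well2 (a point): Well at the +x, +y corner of the box; shut by flaps as well 0. Centre of its mouth, level with the rim (104 mm above the box's underside).
- well3 (a point): Well at the -x, -y corner of the box; shut by flaps as well 0. Centre of its mouth, level with the rim (104 mm above the box's underside).
- well4 (a point): Well in the middle of the -y row of the box; shut by flaps as well 0. Centre of its mouth, level with the rim (104 mm above the box's underside).
- well5 (a point): Well at the +x, -y corner of the box; shut by flaps as well 0. Centre of its mouth, level with the rim (104 mm above the box's underside).
- jar: Cream ceramic jar with a flip-top lid, 90 mm in diameter, 109 mm tall, loose; origin: centre of its underside. A bystander.
- remote: Blue plastic lighter-shaped door chime remote, 92 by 26 by 13 mm, lying along its x, loose; origin: centre of the underside. A bystander.
- shoehorn: Chrome shoehorn, 195 by 38 by 9 mm, lying flat along its x, loose; origin: centre of its underside. A bystander.
- coaster: Round cork coaster, 96 mm in diameter, 6 mm thick, with two steel keys on it (9 mm high in all), loose; origin: centre of its underside. A bystander.
Mind the look-alikes: they are no part of the job. Leave any purple look-alike of the box alone.

How it is judged:
By the outcome, as a careful person would: the job done as asked, in the order asked, and still so for the second after the job is handed in, with the robot touching nothing.
It also fails if it takes over 67 s, if anything falls off the work surface, if the arm or the gripper's body presses on something with over 40 N, if the wrist force passes 120 N, or if a joint passes its speed limit or range.

ROBOT

A 6-joint arm with a two-finger parallel gripper is mounted at the origin on the work surface. World frame = base frame: x ahead of the robot, y to its left, z up, the work surface at z = 0. Lengths are in m, angles in degrees, forces in N, time in s.
With the tool pointing down it reaches from about 0.375 to 0.9 m from the base axis. Payload 3.1 kg.
Tool frame: the origin (TCP) lies on the front face of the gripper's body, between the roots of the fingers; the fingertips stand 70 mm ahead of it and the grasp point (between the pads) lies 51 mm ahead of it (bot.tip_extent is the distance from the TCP to the fingertips, in m); z points along the fingers, x is the direction in which the jaws open and shut, and the axes are right-handed (so a half turn about z gives the same grasp; the last joint's range is limited). The gripper opens to 87 mm and grips with 3 to 60 N. Pads are 19 mm wide; open, the fingers measure 117 mm over their backs; the gripper's body (75 mm by 190 mm) begins 51 mm behind the grasp point.
Start: joints at [56.121, 30.224, 82.088, -0, 67.689, -10.227], TCP at [0.251, 0.572, 0.292] pointing down, gripper open.
Joint ranges: [-176.69, 176.69], [-43.24, 126.21], [12.49, 139.97], [-82, 262], [0, 151.66], [-163.58, 163.58]. Speed limits (degrees/s): [159.86, 159.86, 180, 180, 180, 180].

INTERFACE

Orientations are given as a 3x3 rotation matrix whose columns are the frame's x, y, z axes.
In Python, from rig import bot, viewer, ticket gives the robot as it stands. The module is installed in compiled form; this text tells all that it offers.
- The arm moves only by the tool arm_command, never from a script. Its argument "targets" is a list of rows, each an object with "rot": the turn, a rotation vector about the tool's x, y, z in degrees, a list of three; "offset": the shift along the tool's x, y, z in cm, a list of three; "gripper": the closure, from 0 (fully open) to 1 (shut). A call has 1 to 8 rows; each row is the pose to reach, as a shift and turn from the pose commanded when the call began, along the tool's axes at that moment; what a row does not reach only later rows make up. A row lasts 1/10 s, in which the tool goes at most 50 mm and 8.59 degrees, less where a joint would pass 70% of its speed; a pose out of reach is approached as far as the arm can. A call with a gripper value outside its range is refused whole. The fingers move at their own pace and stop on an object; the grip force is fixed at half the most. Time passes only in rows, so rows that repeat a pose let the fingers close. It gives the time, the measured TCP pose, the force and the opening at its end, in the units of the state.
- bot.read_state(): the state, without advancing time (a new reading comes with each control period).
- viewer.capture(name): name is "side" or "top" or "wrist"; returns a dict with "frame" (384x512x3 uint8, red, green, blue), "fx", "fy", "cx", "cy" (pixels), "D" ([k1, k2, p1, p2, k3] as OpenCV has them; the pictures are not rectified), "view" (4x4, takes a point from world to camera coordinates). Camera axes: x right, y down, z forward; pixel columns grow to the right and rows downward; lengths in m; the calibration is good to about 2 mm. A picture is of the moment at which its call begins. There is no depth.
- ticket.hand_in(): hands the job in, once; it reports no verdict.
The state is a dict: "time_s": time; "joint_positions": joint angles; "qvel": joint speeds; "tau": joint torques, N m; "position": TCP position; "tcp_rot": TCP orientation; "force": force on the tool from outside, world axes, zero at the start; "moment": the same for the moment, N m; "opening": opening from 0.0 (shut) to 1.0 (fully open).
Only numpy, scipy, OpenCV 4.12 (cv2) and the standard library are available. Lean on these libraries where they do the work, as an engineer would, in place of code of your own. Each camera call takes 0.05 s, during which the arm holds its last target. There are 200 camera calls.

## Working session

There is one attempt and no reset: what is moved stays moved. The work goes in short steps, Python scripts to look and compute and a tool call to move; the robot and the scene stay as the last step left them, time stands still between calls to the robot, and variables do not carry over. Pictures are saved under pics/ and viewed, about 8 in all and at most 12, crops included, and the job is handed in when it is done.

Besides the shell and the picture viewer there is one more tool, called after ">>>" by a JSON object that holds its "fn" and its "kwargs", one argument or row to a line. arm_command: Moves the arm, as the interface text tells. Its arguments: {"type":"object","properties":{"targets":{"type":"array"}},"required":["targets"]}

```bash
mkdir -p pics
cat > h.py <<'E'
import numpy as np, cv2
from rig import bot, viewer, ticket
def ray(c,u,v):
    K=np.array([[c['fx'],0,c['cx']],[0,c['fy'],c['cy']],[0,0,1.]])
    p=cv2.undistortPoints(np.array([[[u,v]]],float),K,np.array(c['D'],float))[0,0]
    V=np.array(c['view']); R=V[:3,:3]; o=-R.T@V[:3,3]; d=R.T@np.array([p[0],p[1],1]); return o,d/np.linalg.norm(d)
def onz(c,u,v,z):
    o,d=ray(c,u,v); return o+d*(z-o[2])/d[2]
def proj(c,P):
    V=np.array(c['view']);K=np.array([[c['fx'],0,c['cx']],[0,c['fy'],c['cy']],[0,0,1.]])
    r,_=cv2.Rodrigues(V[:3,:3]); q,_=cv2.projectPoints(np.array(P,float).reshape(-1,1,3),r,V[:3,3],K,np.array(c['D'],float)); return q[:,0]
E
python3 - <<'E'
from h import *
import pickle
for n in ['top','side']:
    c=viewer.capture(n); pickle.dump(c,open(n+'.pkl','wb'))
    cv2.imwrite(f'pics/{n}0.png',cv2.resize(c['frame'][...,::-1],(800,600),interpolation=cv2.INTER_CUBIC))
    print(n,np.round(ray(c,256,192),3).tolist())
s=bot.read_state();print(s)
E
```

```text
top [[0.426, 0.1, 1.201], [0.109, -0.003, -0.994]]
side [[-0.073, -0.692, 0.88], [0.492, 0.612, -0.619]]
{'time_s': 0.1, 'joint_positions': array([ 5.61218550e+01,  3.02725715e+01,  8.21488646e+01,  2.12281809e-05,
        6.76884684e+01, -1.02279333e+01]), 'qvel': array([-0.14232946, -0.0913498 , -0.23026127,  0.00217049,  0.08047185,
       -0.06064721]), 'tau': array([-2.85014012e-04, -4.40985596e+01, -1.77151966e+01,  6.34791492e-02,
        5.33019262e-02, -3.40064139e-05]), 'position': array([0.25040491, 0.57207787, 0.2913818 ]), 'tcp_rot': array([[ 4.01151062e-01,  9.16011289e-01, -1.06954096e-03],
       [ 9.16009968e-01, -4.01152343e-01, -1.59234216e-03],
       [-1.88765226e-03, -3.40940433e-04, -9.99998160e-01]]), 'force': array([ 0.84346715,  0.59312123, -0.82318287]), 'moment': array([-0.04962506,  0.0558578 , -0.03118136]), 'opening': 1.0003044165947417}
```

View pics/top0.png

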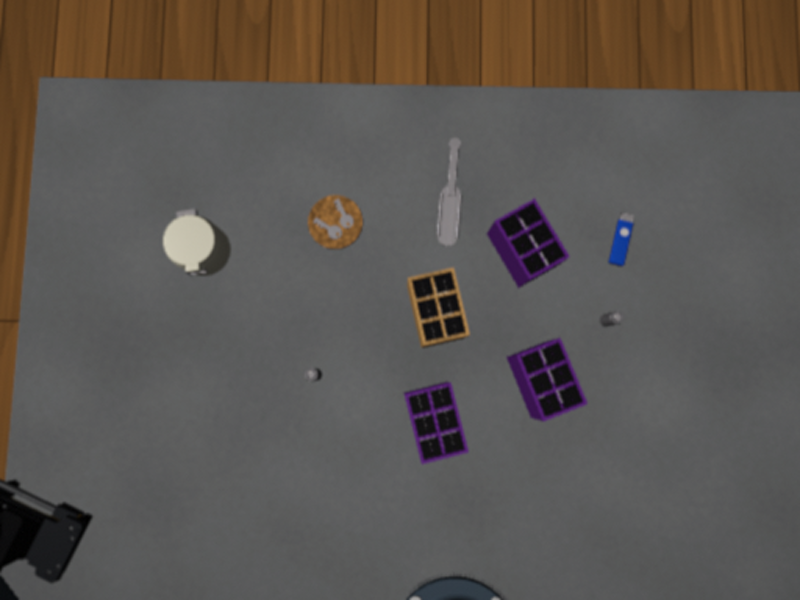

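View pics/side0.png

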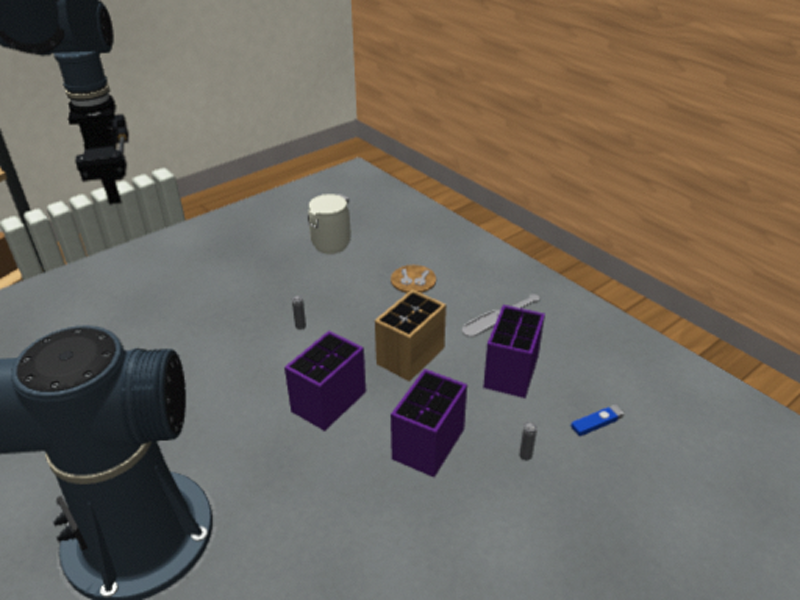

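Run:
```python
from h import *
import pickle
T=pickle.load(open('top.pkl','rb'));S=pickle.load(open('side.pkl','rb'))
f=T['frame']; hsv=cv2.cvtColor(f,cv2.COLOR_RGB2HSV)
m=cv2.inRange(hsv,(8,70,90),(25,255,255)); m[:160]=0; m[235:]=0; m[:,:250]=0; m[:,310:]=0
pts=cv2.findNonZero(m); h=cv2.convexHull(pts)
fill=np.zeros_like(m); cv2.fillConvexPoly(fill,h,255)
dark=((f.max(2)<70)&(cv2.erode(fill,np.ones((3,3)))>0)).astype(np.uint8)
dark=cv2.morphologyEx(dark,cv2.MORPH_CLOSE,np.ones((2,3)))
n,l,st,ce=cv2.connectedComponentsWithStats(dark)
W=[onz(T,*c,0.101) for s,c in zip(st[1:],ce[1:]) if s[4]>25]
print([(s[4],c.round(1).tolist()) for s,c in zip(st[1:],ce[1:])]);print(np.round(W,4))
b=cv2.boxPoints(cv2.minAreaRect(h)); B=np.array([onz(T,*p,0.104) for p in b]);print(B.round(4),B.mean(0))
print(np.linalg.norm(B-np.roll(B,1,0),axis=1))
for nm,c,rois in (('T',T,[(188,228,212,252),(375,195,405,215)]),('S',S,[(180,185,202,215),(325,265,350,300)])):
  for x0,y0,x1,y1 in rois:
    r=c['frame'][y0:y1,x0:x1].astype(int); print(nm,(x0,y0)); print(r.max(2))
big=cv2.resize(f[160:280,180:430][...,::-1],None,fx=3.2,fy=3.2,interpolation=cv2.INTER_CUBIC);cv2.imwrite('pics/topc.png',big)
```

```text
[(np.int32(120), [283.9, 181.3]), (np.int32(124), [270.1, 184.6]), (np.int32(242), [280.3, 196.7]), (np.int32(121), [290.3, 209.0]), (np.int32(118), [276.6, 212.0])]
[[0.5748 0.0288 0.101 ]
 [0.566  0.0628 0.101 ]
 [0.5364 0.0372 0.101 ]
 [0.5063 0.0122 0.101 ]
 [0.4983 0.046  0.101 ]]
[[ 0.5827  0.0915  0.104 ]
 [ 0.6025  0.0131  0.104 ]
 [ 0.4933 -0.0128  0.104 ]
 [ 0.474   0.0647  0.104 ]] [0.53811522 0.03910697 0.104     ]
[0.11195366 0.08084648 0.11226107 0.07986266]
T (188, 228)
[[ 92  93  92  93  93  94  94  93  94  94  94  95  93  94  95  96  96  96
   96  96  95  96  96  97]
 [ 92  92  93  93  93  93  93  94  94  93  94  95  94  94  95  96  95  96
   96  96  96  96  97  97]
 [ 92  93  93  93  94  94  94  94  92  94  93  95  95  96  96  96  95  95
   96  97  96  96  97  98]
 [ 93  93  93  94  95  94  95  95  94  94  94  95  96  97  96  95  96  96
   97  96  97  98  98  97]
 [ 93  93  95  94  96  94  95  95  95  95  95  96  96  97  96  96  96  97
   96  97  98  98  98  98]
 [ 93  93  94  95  96  94  94  95  96  96  95  97  97  97  97  97  96  97
   97  97  97  98  97  97]
 [ 9
[... 10121 characters left out ...]
81  52  49  44  49  49  67 101 119 122
  122 121 122 121 120 121 121]
 [117 116 118 118 117 116 118 117 107  91  86  68  71  89 111 118 119 120
  121 123 121 122 122 121 121]
 [119 117 117 117 119 117 118 120 117 115 114 113 114 117 118 118 120 121
  120 120 122 120 120 121 121]
 [118 120 118 120 118 118 119 120 121 119 120 119 120 118 119 117 117 120
  121 122 120 120 120 120 118]
 [118 120 120 120 118 120 118 118 121 121 120 121 118 119 119 119 118 121
  121 121 119 118 118 120 119]
 [119 117 119 121 121 117 121 119 120 120 120 119 118 119 120 117 119 119
  121 120 120 119 119 119 117]
 [119 121 119 119 119 120 117 119 118 119 119 118 119 120 119 119 119 119
  121 119 119 119 118 118 119]]
```

View pics/topc.png

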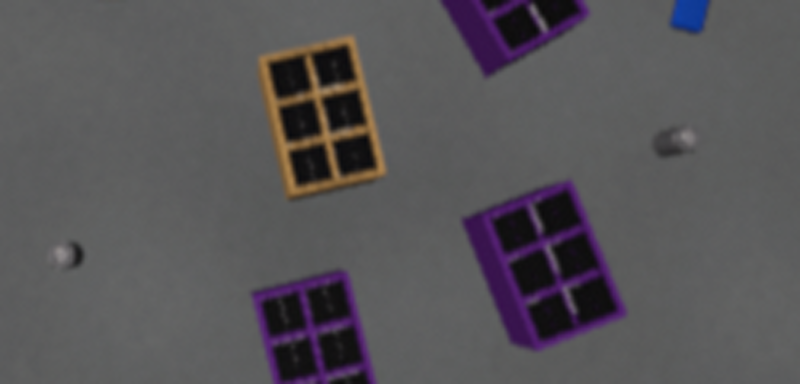

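Run:
```python
from h import *
import pickle
T=pickle.load(open('top.pkl','rb'));S=pickle.load(open('side.pkl','rb'))
def tri(a,b):
    (o1,d1),(o2,d2)=ray(T,*a),ray(S,*b)
    A=np.stack([d1,-d2],1); t=np.linalg.lstsq(A,o2-o1,rcond=None)[0]; p,q=o1+t[0]*d1,o2+t[1]*d2
    return ((p+q)/2).round(4),np.linalg.norm(p-q).round(4)
for n,a,b,sb in (('A',(198.4,239),(189.7,190),(192.5,208)),('B',(394.3,202.5),(338.7,271.8),(336,292))):
    print(n,tri(a,b),'top z.07',onz(T,*a,.07).round(4),'side z.07',onz(S,*b,.07).round(4),'side base',onz(S,*sb,0).round(4))
# box rim corners seen from side: check predicted
c=np.array([.5365,.038]);th=np.radians(13.5);R=np.array([[np.cos(th),-np.sin(th)],[np.sin(th),np.cos(th)]])
P=[np.r_[c+R@[sx*.055,sy*.0375],.104] for sx,sy in((1,1),(1,-1),(-1,-1),(-1,1))]
print(proj(S,P).round(1)*1.5625, proj(T,P).round(1))
s=bot.read_state();Rt=s['tcp_rot']
for n,t in (('A',np.r_[onz(T,198.4,239,.07)[:2],.25]),):
    print(s['position'],(Rt.T@(t-s['position'])*100).round(2))
```

```text
A (array([0.4283, 0.24  , 0.0706]), np.float64(0.0021)) top z.07 [0.4293 0.2395 0.07  ] side z.07 [0.4279 0.2413 0.07  ] side base [0.4295 0.241  0.    ]
B (array([ 0.5295, -0.2542,  0.0693]), np.float64(0.001)) top z.07 [ 0.5299 -0.2543  0.07  ] side z.07 [ 0.5285 -0.2544  0.07  ] side base [ 0.5266 -0.257   0.    ]
[[411.40625 288.90625]
 [445.46875 304.0625 ]
 [408.28125 337.03125]
 [373.59375 319.84375]] [[260.3 178.2]
 [289.8 171.7]
 [299.9 215. ]
 [270.1 221.6]]
[0.25040491 0.57207787 0.2913818 ] [-23.28  29.72   4.17]
```

>>> {"fn": "arm_command", "kwargs": {
  "targets": [
    {"rot":[0,0,0],"offset":[-23.3,29.7,7],"gripper":0.45},
    {"rot":[0,0,0],"offset":[-23.3,29.7,7],"gripper":0.45},
    {"rot":[0,0,0],"offset":[-23.3,29.7,7],"gripper":0.45},
    {"rot":[0,0,0],"offset":[-23.3,29.7,7],"gripper":0.45},
    {"rot":[0,0,0],"offset":[-23.3,29.7,7],"gripper":0.45},
    {"rot":[0,0,0],"offset":[-23.3,29.7,7],"gripper":0.45},
    {"rot":[0,0,0],"offset":[-23.3,29.7,7],"gripper":0.45},
    {"rot":[0,0,0],"offset":[-23.3,29.7,7],"gripper":0.45}
  ]
}}

```text
time_s: 0.9
position: [0.4301, 0.2373, 0.2216]
tcp_rot: [[0.403, 0.915, -0.001], [0.915, -0.403, -0.001], [-0.001, -0.0, -1.0]]
force: [0.6, 0.6, 1.0]
opening: 0.558
```

>>> {"fn": "arm_command", "kwargs": {
  "targets": [
    {"rot":[0,0,0],"offset":[0,0,0],"gripper":0.45},
    {"rot":[0,0,0],"offset":[0,0,0],"gripper":0.45}
  ]
}}

```text
time_s: 1.1
position: [0.4293, 0.2394, 0.2219]
tcp_rot: [[0.403, 0.915, -0.001], [0.915, -0.403, 0.0], [-0.0, -0.001, -1.0]]
force: [0.3, 0.5, -0.3]
opening: 0.55
```

Run:
```python
from h import *
c=viewer.capture('wrist');cv2.imwrite('pics/w1.png',c['frame'][...,::-1])
s=bot.read_state();print(s['time_s'],s['position'],s['opening'],s['force']);R=s['tcp_rot']
print((R.T@(np.array([.4285,.2403,.12])-s['position'])*100).round(2), proj(c,[[.4285,.2403,.07],[.4285,.2403,.0],s['position']+R[:,2]*.07]))
print(ray(c,256,192))
```

```text
1.15 [0.42891856 0.24010421 0.22212521] 0.5505420054137418 [ 0.50031685 -0.18804552  0.19907719]
[ 0.   -0.04 10.21] [[251.93614022 198.12926392]
 [252.1600908  177.02117205]
 [251.41732505 243.92098776]]
(array([0.35950386, 0.27163246, 0.31488019]), array([ 0.25783988, -0.10378202, -0.96059767]))
```

View pics/w1.png

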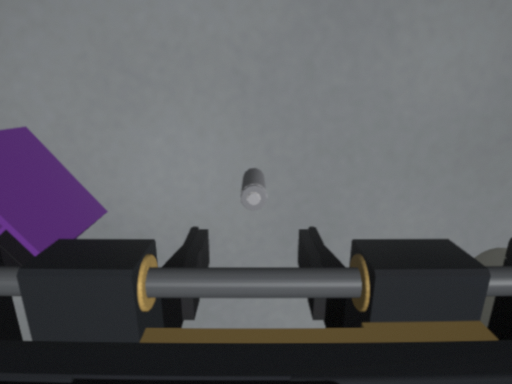

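>>> {"fn": "arm_command", "kwargs": {
  "targets": [
    {"rot":[0,0,0],"offset":[0,0,5],"gripper":0.45},
    {"rot":[0,0,0],"offset":[0,0,9],"gripper":0.45},
    {"rot":[0,0,0],"offset":[0,0,11.4],"gripper":0.45},
    {"rot":[0,0,0],"offset":[0,0,11.4],"gripper":0.45},
    {"rot":[0,0,0],"offset":[0,0,11.4],"gripper":1},
    {"rot":[0,0,0],"offset":[0,0,11.4],"gripper":1},
    {"rot":[0,0,0],"offset":[0,0,11.4],"gripper":1},
    {"rot":[0,0,0],"offset":[0,0,11.4],"gripper":1}
  ]
}}

```text
time_s: 1.95
position: [0.4298, 0.2403, 0.1095]
tcp_rot: [[0.401, 0.916, 0.003], [0.916, -0.401, 0.001], [0.002, 0.002, -1.0]]
force: [0.5, -1.0, 0.4]
opening: 0.269
```

>>> {"fn": "arm_command", "kwargs": {
  "targets": [
    {"rot":[0,0,0],"offset":[0,0,0],"gripper":1},
    {"rot":[0,0,0],"offset":[0,0,0],"gripper":1},
    {"rot":[0,0,0],"offset":[0,0,-3],"gripper":1},
    {"rot":[0,0,0],"offset":[0,0,-7],"gripper":1},
    {"rot":[0,0,0],"offset":[0,0,-12],"gripper":1},
    {"rot":[0,0,0],"offset":[0,0,-14],"gripper":1},
    {"rot":[0,0,0],"offset":[0,0,-14],"gripper":1}
  ]
}}

```text
time_s: 2.65
position: [0.4309, 0.2404, 0.2516]
tcp_rot: [[0.401, 0.916, 0.008], [0.916, -0.401, 0.002], [0.005, 0.006, -1.0]]
force: [0.2, -0.7, -1.8]
opening: 0.231
```

```bash
cat >> h.py <<'E'
C=np.array([.5365,.038]);TH=np.radians(13.5)
def wells():
    R=np.array([[np.cos(TH),-np.sin(TH)],[np.sin(TH),np.cos(TH)]])
    return [C+R@[i*.035,j*.035] for j in(.5,-.5) for i in(-1,0,1)]
def to(x,y,z):
    s=bot.read_state(); return (s['tcp_rot'].T@(np.array([x,y,z])-s['position'])*100).round(2)
E
python3 - <<'E'
from h import *
c=viewer.capture('wrist');f=c['frame']
d=viewer.capture('side');g=d['frame']
s=bot.read_state();print(s['time_s'],s['position'],s['opening'],s['force'])
u=proj(d,[s['position']+s['tcp_rot'][:,2]*.06])[0].astype(int);print(u)
k=cv2.resize(g[u[1]-50:u[1]+50,u[0]-67:u[0]+67],(512,384),interpolation=cv2.INTER_CUBIC)
cv2.imwrite('pics/w2.png',cv2.resize(np.hstack([f,k]),(800,300))[...,::-1])
print(np.round(wells(),4))
for w in wells(): print(to(*w,.235))
E
```

```text
2.75 [0.42880493 0.23968457 0.24816665] 0.2330166813715763 [-0.45059691 -0.53165373 -1.32151154]
[186 156]
[[0.4984 0.0468]
 [0.5324 0.055 ]
 [0.5664 0.0632]
 [0.5066 0.0128]
 [0.5406 0.021 ]
 [0.5746 0.0292]]
[-14.87  14.11   1.32]
[-12.76  16.9    1.32]
[-10.64  19.69   1.32]
[-17.66  16.23   1.32]
[-15.55  19.02   1.32]
[-13.43  21.8    1.32]
```

View pics/w2.png

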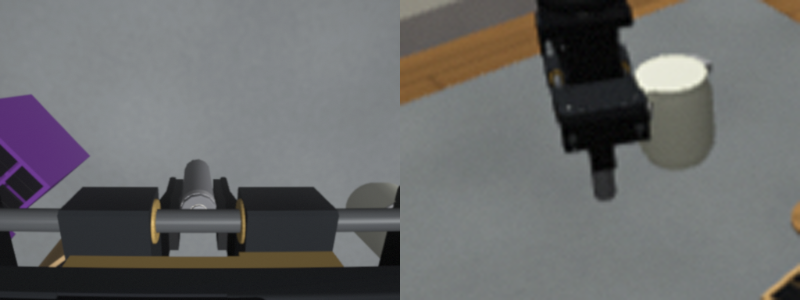

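>>> {"fn": "arm_command", "kwargs": {
  "targets": [
    {"rot":[0,0,0],"offset":[-3.5,3.3,0],"gripper":1},
    {"rot":[0,0,0],"offset":[-6.8,6.5,0.5],"gripper":1},
    {"rot":[0,0,0],"offset":[-10,9.6,1],"gripper":1},
    {"rot":[0,0,0],"offset":[-13.2,12.6,1.3],"gripper":1},
    {"rot":[0,0,0],"offset":[-14.9,14.1,1.5],"gripper":1},
    {"rot":[0,0,0],"offset":[-14.9,14.1,1.5],"gripper":1},
    {"rot":[0,0,0],"offset":[-14.9,14.1,1.5],"gripper":1},
    {"rot":[0,0,0],"offset":[-14.9,14.1,1.5],"gripper":1}
  ]
}}

```text
time_s: 3.55
position: [0.4974, 0.0478, 0.2322]
tcp_rot: [[0.401, 0.916, -0.003], [0.916, -0.401, 0.001], [-0.001, -0.003, -1.0]]
force: [-0.1, 0.2, 0.2]
opening: 0.232
```

Run:
```python
from h import *
c=viewer.capture('wrist');d=viewer.capture('side')
s=bot.read_state();print(s['time_s'],s['position'],s['opening'],s['force'],to(.4984,.0468,.228))
f=c['frame']
b=s['position']+s['tcp_rot'][:,2]*.109;w=np.r_[wells()[0],.104]
print(proj(c,[b,w]),proj(d,[b,w]))
u=proj(d,[b])[0].astype(int);k=cv2.resize(d['frame'][u[1]-45:u[1]+45,u[0]-60:u[0]+60],(512,384),interpolation=cv2.INTER_CUBIC);print(u)
cv2.imwrite('pics/w3.png',cv2.resize(np.hstack([f,k]),(800,300))[...,::-1])
```

```text
3.65 [0.49779269 0.04810604 0.23281423] 0.23022597149531146 [-0.62557892  0.21579388 -1.74629508] [-0.1   0.11  0.48]
[[251.46749575 220.06158709]
 [250.34965299 211.69476962]] [[248.81202174 197.92518305]
 [249.47064982 203.73917299]]
[248 197]
```

View pics/w3.png

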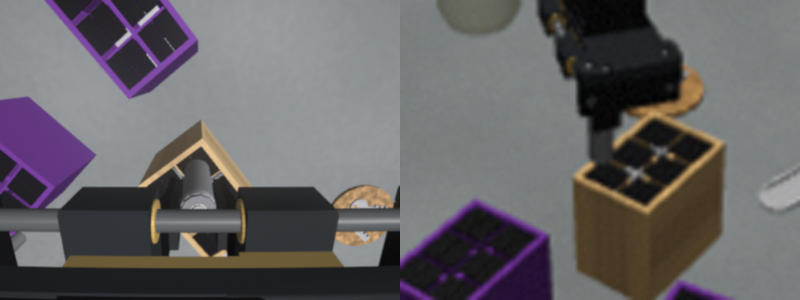

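>>> {"fn": "arm_command", "kwargs": {
  "targets": [
    {"rot":[0,0,0],"offset":[-0.1,0.1,1],"gripper":1},
    {"rot":[0,0,0],"offset":[-0.1,0.1,1.8],"gripper":1},
    {"rot":[0,0,0],"offset":[-0.1,0.1,2.4],"gripper":1},
    {"rot":[0,0,0],"offset":[-0.1,0.1,3],"gripper":1},
    {"rot":[0,0,0],"offset":[-0.1,0.1,3.2],"gripper":1},
    {"rot":[0,0,0],"offset":[-0.1,0.1,3.2],"gripper":1}
  ]
}}

```text
time_s: 4.25
position: [0.4989, 0.0456, 0.2008]
tcp_rot: [[0.401, 0.916, -0.001], [0.916, -0.401, 0.0], [-0.0, -0.001, -1.0]]
force: [-0.7, -0.0, -0.8]
opening: 0.23
```

>>> {"fn": "arm_command", "kwargs": {
  "targets": [
    {"rot":[0,0,0],"offset":[0,0,0.3],"gripper":1},
    {"rot":[0,0,0],"offset":[0,0,0.6],"gripper":1},
    {"rot":[0,0,0],"offset":[0,0,0.9],"gripper":1},
    {"rot":[0,0,0],"offset":[0,0,1.2],"gripper":1},
    {"rot":[0,0,0],"offset":[0,0,1.2],"gripper":1},
    {"rot":[0,0,0],"offset":[0,0,1.2],"gripper":1}
  ]
}}

```text
time_s: 4.85
position: [0.4994, 0.0455, 0.1895]
tcp_rot: [[0.401, 0.916, 0.001], [0.916, -0.401, -0.0], [0.0, 0.001, -1.0]]
force: [0.7, 0.8, 2.4]
opening: 0.232
```

>>> {"fn": "arm_command", "kwargs": {
  "targets": [
    {"rot":[0,0,0],"offset":[0,0,0.15],"gripper":1},
    {"rot":[0,0,0],"offset":[0,0,0.3],"gripper":1},
    {"rot":[0,0,0],"offset":[0,0,0.3],"gripper":1}
  ]
}}

```text
time_s: 5.15
position: [0.4995, 0.0455, 0.1867]
tcp_rot: [[0.401, 0.916, 0.001], [0.916, -0.401, -0.0], [0.0, 0.001, -1.0]]
force: [-0.0, 0.1, 6.1]
opening: 0.231
```

Run:
```python
from h import *
for i in range(3):
    viewer.capture('wrist');s=bot.read_state();print(s['time_s'],s['position'],s['force'],s['moment'])
```

```text
5.2 [0.49951647 0.04552525 0.18673055] [ 0.26417674 -0.31475931  5.60779485] [0.00580221 0.10831108 0.01037692]
5.25 [0.49954967 0.04551478 0.18677966] [-0.49925594  0.50061112  7.01742116] [ 0.0508772   0.11681292 -0.0030717 ]
5.3 [0.49956755 0.04550938 0.18681361] [-0.7810157   0.51538859  6.14402325] [-0.06404652  0.08879226  0.02579442]
```

>>> {"fn": "arm_command", "kwargs": {
  "targets": [
    {"rot":[0,0,0],"offset":[0,0,-2.5],"gripper":1},
    {"rot":[0,0,0],"offset":[0,0,-4.2],"gripper":1},
    {"rot":[0,0,0],"offset":[1.1,1.3,-4.2],"gripper":1},
    {"rot":[0,0,0],"offset":[2.2,2.65,-4.2],"gripper":1},
    {"rot":[0,0,0],"offset":[2.2,2.65,-4.2],"gripper":1},
    {"rot":[0,0,0],"offset":[2.2,2.65,-4.2],"gripper":1},
    {"rot":[0,0,0],"offset":[2.2,2.65,-3.2],"gripper":1},
    {"rot":[0,0,0],"offset":[2.2,2.65,-2.5],"gripper":1}
  ]
}}

```text
time_s: 6.1
position: [0.5309, 0.055, 0.2101]
tcp_rot: [[0.401, 0.916, -0.002], [0.916, -0.401, 0.0], [-0.001, -0.002, -1.0]]
force: [-0.2, 0.6, 0.5]
opening: 0.234
```

>>> {"fn": "arm_command", "kwargs": {
  "targets": [
    {"rot":[0,0,0],"offset":[0,0,0.6],"gripper":1},
    {"rot":[0,0,0],"offset":[0,0,1.2],"gripper":1},
    {"rot":[0,0,0],"offset":[0,0,1.6],"gripper":1},
    {"rot":[0,0,0],"offset":[0,0,2.0],"gripper":1},
    {"rot":[0,0,0],"offset":[0,0,2.3],"gripper":1},
    {"rot":[0,0,0],"offset":[0,0,2.5],"gripper":1},
    {"rot":[0,0,0],"offset":[0,0,2.5],"gripper":1}
  ]
}}

```text
time_s: 6.8
position: [0.5328, 0.0551, 0.1869]
tcp_rot: [[0.401, 0.916, 0.001], [0.916, -0.401, -0.0], [0.0, 0.001, -1.0]]
force: [-1.2, 0.5, 6.1]
opening: 0.232
```

```bash
cat > r.py <<'E'
from h import *
for i in range(3):
    viewer.capture('wrist');s=bot.read_state();print(s['time_s'],s['position'],s['force'])
for w in wells(): print((w-s['position'][:2]).round(4),to(*w,.187))
E
python3 r.py
```

```text
6.85 [0.53279837 0.05507583 0.18706003] [-1.34773155 -0.30476609  6.33503151]
6.9 [0.53281258 0.05506408 0.18712319] [-0.30413972  0.52544444  5.42057709]
6.95 [0.53278982 0.05507441 0.1871483 ] [-1.18279375 -0.29636283  4.70274863]
[-0.0344 -0.0082] [-2.13 -2.82  0.01]
[-0.0004 -0.0001] [-0.02 -0.03  0.01]
[0.0337 0.0081] [2.09 2.76 0.02]
[-0.0262 -0.0423] [-4.92 -0.71  0.01]
[ 0.0078 -0.0341] [-2.81  2.08  0.02]
[ 0.0418 -0.0259] [-0.7   4.87  0.02]
```

>>> {"fn": "arm_command", "kwargs": {
  "targets": [
    {"rot":[0,0,0],"offset":[0,0,-2.5],"gripper":1},
    {"rot":[0,0,0],"offset":[0,0,-4.2],"gripper":1},
    {"rot":[0,0,0],"offset":[1.1,1.4,-4.2],"gripper":1},
    {"rot":[0,0,0],"offset":[2.1,2.76,-4.2],"gripper":1},
    {"rot":[0,0,0],"offset":[2.1,2.76,-4.2],"gripper":1},
    {"rot":[0,0,0],"offset":[2.1,2.76,-4.2],"gripper":1},
    {"rot":[0,0,0],"offset":[2.1,2.76,-3.2],"gripper":1},
    {"rot":[0,0,0],"offset":[2.1,2.76,-2.5],"gripper":1}
  ]
}}

```text
time_s: 7.75
position: [0.5647, 0.0632, 0.2101]
tcp_rot: [[0.401, 0.916, -0.002], [0.916, -0.401, 0.0], [-0.001, -0.002, -1.0]]
force: [-0.1, 0.3, -0.9]
opening: 0.229
```

>>> {"fn": "arm_command", "kwargs": {
  "targets": [
    {"rot":[0,0,0],"offset":[0,0,0.6],"gripper":1},
    {"rot":[0,0,0],"offset":[0,0,1.2],"gripper":1},
    {"rot":[0,0,0],"offset":[0,0,1.6],"gripper":1},
    {"rot":[0,0,0],"offset":[0,0,2.0],"gripper":1},
    {"rot":[0,0,0],"offset":[0,0,2.3],"gripper":1},
    {"rot":[0,0,0],"offset":[0,0,2.5],"gripper":1},
    {"rot":[0,0,0],"offset":[0,0,2.5],"gripper":1}
  ]
}}

```text
time_s: 8.45
position: [0.5665, 0.0632, 0.187]
tcp_rot: [[0.401, 0.916, 0.002], [0.916, -0.401, -0.0], [0.001, 0.002, -1.0]]
force: [-1.0, -0.2, 6.8]
opening: 0.233
```

```bash
python3 r.py
```

```text
8.5 [0.56653987 0.06324364 0.18717095] [-0.54700504 -0.48283644  5.07591836]
8.55 [0.56656526 0.0632145  0.18724319] [-0.57138518  0.41652642  4.90701618]
8.6 [0.56656979 0.06325484 0.18727797] [-1.07738317 -1.16712034  5.13223562]
[-0.0682 -0.0164] [-4.24 -5.59  0.01]
[-0.0342 -0.0082] [-2.12 -2.8   0.02]
[-0.0001 -0.0001] [-0.01 -0.01  0.03]
[-0.06   -0.0504] [-7.03 -3.47  0.02]
[-0.026  -0.0423] [-4.91 -0.68  0.02]
[ 0.008  -0.0341] [-2.8   2.1   0.03]
```

>>> {"fn": "arm_command", "kwargs": {
  "targets": [
    {"rot":[0,0,0],"offset":[0,0,-2.5],"gripper":1},
    {"rot":[0,0,0],"offset":[0,0,-4.2],"gripper":1},
    {"rot":[0,0,0],"offset":[-1.4,1.05,-4.2],"gripper":1},
    {"rot":[0,0,0],"offset":[-2.8,2.1,-4.2],"gripper":1},
    {"rot":[0,0,0],"offset":[-2.8,2.1,-4.2],"gripper":1},
    {"rot":[0,0,0],"offset":[-2.8,2.1,-4.2],"gripper":1},
    {"rot":[0,0,0],"offset":[-2.8,2.1,-3.2],"gripper":1},
    {"rot":[0,0,0],"offset":[-2.8,2.1,-2.5],"gripper":1}
  ]
}}

```text
time_s: 9.4
position: [0.5733, 0.0294, 0.2098]
tcp_rot: [[0.401, 0.916, -0.002], [0.916, -0.401, 0.0], [-0.0, -0.002, -1.0]]
force: [0.5, -0.5, -0.3]
opening: 0.234
```

>>> {"fn": "arm_command", "kwargs": {
  "targets": [
    {"rot":[0,0,0],"offset":[0,0,0.6],"gripper":1},
    {"rot":[0,0,0],"offset":[0,0,1.2],"gripper":1},
    {"rot":[0,0,0],"offset":[0,0,1.6],"gripper":1},
    {"rot":[0,0,0],"offset":[0,0,2.0],"gripper":1},
    {"rot":[0,0,0],"offset":[0,0,2.3],"gripper":1},
    {"rot":[0,0,0],"offset":[0,0,2.5],"gripper":1},
    {"rot":[0,0,0],"offset":[0,0,2.5],"gripper":1}
  ]
}}

```text
time_s: 10.1
position: [0.5739, 0.0292, 0.186]
tcp_rot: [[0.401, 0.916, -0.0], [0.916, -0.401, 0.0], [-0.0, -0.0, -1.0]]
force: [0.2, 0.2, -1.4]
opening: 0.23
```

```bash
python3 r.py
```

```text
10.15 [0.57392039 0.02916338 0.18617325] [ 0.26602191 -0.4724195  -1.88282648]
10.2 [0.573939   0.0291739  0.18626955] [ 0.26526724 -0.1805146  -0.63312079]
10.25 [0.57395021 0.02918117 0.18633315] [-0.17256563 -0.58059928 -1.53851639]
[-0.0756  0.0177] [-1.41 -7.63 -0.07]
[-0.0415  0.0258] [ 0.7  -4.84 -0.07]
[-0.0075  0.034 ] [ 2.81 -2.05 -0.07]
[-0.0674 -0.0164] [-4.2  -5.52 -0.07]
[-0.0334 -0.0082] [-2.09 -2.73 -0.07]
[ 0.0007 -0.    ] [ 0.02  0.06 -0.07]
```

>>> {"fn": "arm_command", "kwargs": {
  "targets": [
    {"rot":[0,0,0],"offset":[0,0,0.4],"gripper":1},
    {"rot":[0,0,0],"offset":[0,0,0.8],"gripper":1},
    {"rot":[0,0,0],"offset":[0,0,0.8],"gripper":1},
    {"rot":[0,0,0],"offset":[0,0,0.8],"gripper":1}
  ]
}}

```text
time_s: 10.65
position: [0.5737, 0.0292, 0.1779]
tcp_rot: [[0.401, 0.916, -0.001], [0.916, -0.401, 0.0], [-0.0, -0.001, -1.0]]
force: [-0.4, 0.0, -1.2]
opening: 0.236
```

>>> {"fn": "arm_command", "kwargs": {
  "targets": [
    {"rot":[0,0,0],"offset":[0,0,0],"gripper":0.45},
    {"rot":[0,0,0],"offset":[0,0,0],"gripper":0.45},
    {"rot":[0,0,0],"offset":[0,0,0],"gripper":0.45},
    {"rot":[0,0,0],"offset":[0,0,0],"gripper":0.45},
    {"rot":[0,0,0],"offset":[0,0,0],"gripper":0.45},
    {"rot":[0,0,0],"offset":[0,0,0],"gripper":0.45}
  ]
}}

```text
time_s: 11.25
position: [0.574, 0.0292, 0.1783]
tcp_rot: [[0.401, 0.916, 0.0], [0.916, -0.401, -0.0], [0.0, 0.0, -1.0]]
force: [-0.1, 0.1, -0.5]
opening: 0.543
```

>>> {"fn": "arm_command", "kwargs": {
  "targets": [
    {"rot":[0,0,0],"offset":[0,0,-3],"gripper":0.45},
    {"rot":[0,0,0],"offset":[0,0,-7],"gripper":0.45},
    {"rot":[0,0,0],"offset":[0,0,-8],"gripper":0.45},
    {"rot":[0,0,0],"offset":[0,0,-8],"gripper":0.45}
  ]
}}

```text
time_s: 11.65
position: [0.575, 0.0291, 0.2603]
tcp_rot: [[0.401, 0.916, 0.005], [0.916, -0.401, -0.001], [0.001, 0.005, -1.0]]
force: [-0.5, 0.1, -0.4]
opening: 0.55
```

Run:
```python
from h import *
c=viewer.capture('wrist');d=viewer.capture('side')
s=bot.read_state();print(s['time_s'],s['position'],s['opening'],s['force'])
b=np.r_[wells()[5],.104]
print(proj(c,[b]))
u=proj(d,[b])[0].astype(int);k=cv2.resize(d['frame'][u[1]-45:u[1]+45,u[0]-60:u[0]+60],(512,384),interpolation=cv2.INTER_CUBIC)
cv2.imwrite('pics/w4.png',cv2.resize(np.hstack([c['frame'],k]),(800,300))[...,::-1])
print(to(.529,-.2545,.23))
```

```text
11.75 [0.57326118 0.0292694  0.25746983] 0.5525312718536711 [-0.10941771 -1.05187674 -0.15364515]
[[250.83331232 196.31297036]]
[-27.77   7.33   2.75]
```

View pics/w4.png

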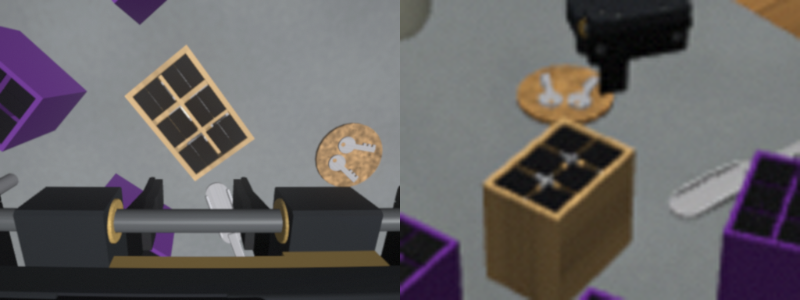

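>>> {"fn": "arm_command", "kwargs": {
  "targets": [
    {"rot":[0,0,0],"offset":[-27.8,7.3,2.7],"gripper":0.45},
    {"rot":[0,0,0],"offset":[-27.8,7.3,2.7],"gripper":0.45},
    {"rot":[0,0,0],"offset":[-27.8,7.3,2.7],"gripper":0.45},
    {"rot":[0,0,0],"offset":[-27.8,7.3,2.7],"gripper":0.45},
    {"rot":[0,0,0],"offset":[-27.8,7.3,2.7],"gripper":0.45},
    {"rot":[0,0,0],"offset":[-27.8,7.3,2.7],"gripper":0.45},
    {"rot":[0,0,0],"offset":[-27.8,7.3,2.7],"gripper":0.45},
    {"rot":[0,0,0],"offset":[-27.8,7.3,2.7],"gripper":0.45}
  ]
}}

```text
time_s: 12.55
position: [0.5281, -0.2549, 0.2292]
tcp_rot: [[0.404, 0.915, -0.003], [0.915, -0.404, 0.003], [0.002, -0.004, -1.0]]
force: [-0.2, 0.8, 0.2]
opening: 0.547
```

Run:
```python
from h import *
c=viewer.capture('wrist');cv2.imwrite('pics/w5.png',c['frame'][...,::-1])
s=bot.read_state();print(s['time_s'],s['position'],s['tcp_rot'][:,0],s['opening'])
print(to(.529,-.2545,.109), proj(c,[[.529,-.2545,.07],[.529,-.2545,0]]))
```

```text
12.6 [ 0.52837    -0.25381635  0.22957192] [0.40179949 0.91572649 0.00147131] 0.5510926911597317
[-0.06  0.13 12.06] [[251.8368681  198.23117094]
 [251.93835314 177.80260159]]
```

View pics/w5.png

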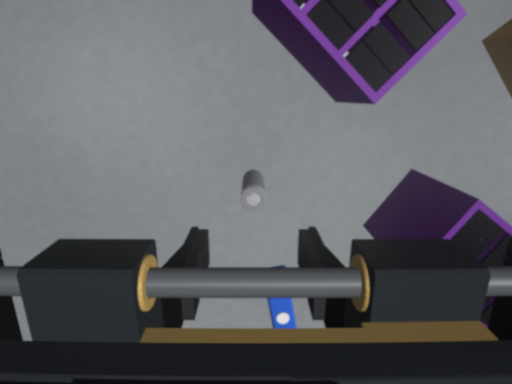

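>>> {"fn": "arm_command", "kwargs": {
  "targets": [
    {"rot":[0,0,0],"offset":[0,0,4],"gripper":0.45},
    {"rot":[0,0,0],"offset":[0,0.1,8],"gripper":0.45},
    {"rot":[0,0,0],"offset":[0,0.1,10.8],"gripper":0.45},
    {"rot":[0,0,0],"offset":[0,0.1,11.8],"gripper":0.45},
    {"rot":[0,0,0],"offset":[0,0.1,11.8],"gripper":0.45},
    {"rot":[0,0,0],"offset":[0,0.1,11.8],"gripper":1},
    {"rot":[0,0,0],"offset":[0,0.1,11.8],"gripper":1},
    {"rot":[0,0,0],"offset":[0,0.1,11.8],"gripper":1}
  ]
}}

```text
time_s: 13.4
position: [0.531, -0.2556, 0.1148]
tcp_rot: [[0.401, 0.916, 0.002], [0.916, -0.401, -0.002], [-0.001, 0.003, -1.0]]
force: [0.7, 0.0, -0.2]
opening: 0.361
```

>>> {"fn": "arm_command", "kwargs": {
  "targets": [
    {"rot":[0,0,0],"offset":[0,0,0],"gripper":1},
    {"rot":[0,0,0],"offset":[0,0,0],"gripper":1},
    {"rot":[0,0,0],"offset":[0,0,0],"gripper":1},
    {"rot":[0,0,0],"offset":[0,0,0],"gripper":1}
  ]
}}

```text
time_s: 13.8
position: [0.5307, -0.2556, 0.1142]
tcp_rot: [[0.401, 0.916, 0.001], [0.916, -0.401, -0.001], [-0.0, 0.002, -1.0]]
force: [0.3, -0.2, 5.3]
opening: 0.233
```

>>> {"fn": "arm_command", "kwargs": {
  "targets": [
    {"rot":[0,0,0],"offset":[0,0,-3],"gripper":1},
    {"rot":[0,0,0],"offset":[0,0,-7],"gripper":1},
    {"rot":[0,0,0],"offset":[0,0,-11],"gripper":1},
    {"rot":[0,0,0],"offset":[0,0,-14],"gripper":1},
    {"rot":[0,0,0],"offset":[0,0,-14],"gripper":1},
    {"rot":[0,0,0],"offset":[0,0,-14],"gripper":1}
  ]
}}

```text
time_s: 14.4
position: [0.5299, -0.255, 0.2533]
tcp_rot: [[0.401, 0.916, 0.0], [0.916, -0.401, -0.0], [-0.0, 0.0, -1.0]]
force: [-0.0, 0.0, -0.6]
opening: 0.23
```

Run:
```python
from h import *
s=bot.read_state();print(s['time_s'],s['position'],s['opening'],s['force'])
for i in (3,4): print(to(*wells()[i],.235))
```

```text
14.4 [ 0.52993745 -0.25500739  0.25327974] 0.23026945759536208 [-0.04844843  0.00501277 -0.5512564 ]
[ 23.59 -12.89   1.83]
[ 25.71 -10.1    1.83]
```

>>> {"fn": "arm_command", "kwargs": {
  "targets": [
    {"rot":[0,0,0],"offset":[25.7,-10.1,1.5],"gripper":1},
    {"rot":[0,0,0],"offset":[25.7,-10.1,1.5],"gripper":1},
    {"rot":[0,0,0],"offset":[25.7,-10.1,1.5],"gripper":1},
    {"rot":[0,0,0],"offset":[25.7,-10.1,1.5],"gripper":1},
    {"rot":[0,0,0],"offset":[25.7,-10.1,1.5],"gripper":1},
    {"rot":[0,0,0],"offset":[25.7,-10.1,1.5],"gripper":1},
    {"rot":[0,0,0],"offset":[25.7,-10.1,1.5],"gripper":1},
    {"rot":[0,0,0],"offset":[25.7,-10.1,1.5],"gripper":1}
  ]
}}

```text
time_s: 15.2
position: [0.5398, 0.0212, 0.2364]
tcp_rot: [[0.399, 0.917, -0.004], [0.917, -0.399, 0.0], [-0.001, -0.004, -1.0]]
force: [-0.5, -1.1, -1.1]
opening: 0.229
```

Run:
```python
from h import *
c=viewer.capture('wrist');d=viewer.capture('side')
s=bot.read_state();print(s['time_s'],s['position'],s['opening'],s['force'])
b=np.r_[wells()[4],.104]; print(to(*b[:2],.238))
u=proj(d,[b])[0].astype(int);k=cv2.resize(d['frame'][u[1]-45:u[1]+45,u[0]-60:u[0]+60],(512,384),interpolation=cv2.INTER_CUBIC)
cv2.imwrite('pics/w6.png',cv2.resize(np.hstack([c['frame'],k]),(800,300))[...,::-1])
```

```text
15.3 [0.54051354 0.01978454 0.23719447] 0.23085063947456308 [ 0.31520554 -0.91458445 -0.66803658]
[ 0.11 -0.04 -0.08]
```

View pics/w6.png

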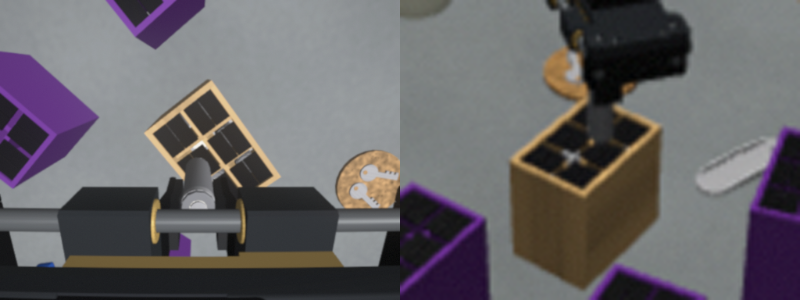

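>>> {"fn": "arm_command", "kwargs": {
  "targets": [
    {"rot":[0,0,0],"offset":[0.1,0,0.8],"gripper":1},
    {"rot":[0,0,0],"offset":[0.1,0,1.6],"gripper":1},
    {"rot":[0,0,0],"offset":[0.1,0,2.3],"gripper":1},
    {"rot":[0,0,0],"offset":[0.1,0,3],"gripper":1},
    {"rot":[0,0,0],"offset":[0.1,0,3.5],"gripper":1},
    {"rot":[0,0,0],"offset":[0.1,0,4],"gripper":1},
    {"rot":[0,0,0],"offset":[0.1,0,4.2],"gripper":1},
    {"rot":[0,0,0],"offset":[0.1,0,4.2],"gripper":1}
  ]
}}

```text
time_s: 16.1
position: [0.541, 0.0218, 0.1959]
tcp_rot: [[0.401, 0.916, -0.001], [0.916, -0.401, 0.0], [-0.0, -0.001, -1.0]]
force: [-0.2, 0.2, -0.4]
opening: 0.234
```

>>> {"fn": "arm_command", "kwargs": {
  "targets": [
    {"rot":[0,0,0],"offset":[0,0,0.2],"gripper":1},
    {"rot":[0,0,0],"offset":[0,0,0.4],"gripper":1},
    {"rot":[0,0,0],"offset":[0,0,0.4],"gripper":1}
  ]
}}

```text
time_s: 16.4
position: [0.5413, 0.0217, 0.1922]
tcp_rot: [[0.401, 0.916, 0.0], [0.916, -0.401, -0.0], [0.0, 0.0, -1.0]]
force: [0.3, -0.5, -0.4]
opening: 0.232
```

```bash
python3 r.py
```

```text
16.45 [0.54128241 0.0217181  0.19222622] [ 0.65200575  0.21073443 -0.98149119]
16.5 [0.5412566  0.02170634 0.19226158] [-0.73877475  0.04932119 -0.2102332 ]
16.55 [0.54125144 0.02170365 0.19228731] [ 0.91375483 -0.04239686 -1.09192395]
[-0.0429  0.0251] [ 0.58 -4.94  0.53]
[-0.0088  0.0333] [ 2.7  -2.15  0.53]
[0.0252 0.0415] [4.81 0.64 0.53]
[-0.0347 -0.0089] [-2.21 -2.82  0.53]
[-0.0007 -0.0007] [-0.09 -0.03  0.53]
[0.0334 0.0075] [2.02 2.76 0.53]
```

>>> {"fn": "arm_command", "kwargs": {
  "targets": [
    {"rot":[0,0,0],"offset":[0,0,0.3],"gripper":1},
    {"rot":[0,0,0],"offset":[0,0,0.6],"gripper":1},
    {"rot":[0,0,0],"offset":[0,0,0.8],"gripper":1},
    {"rot":[0,0,0],"offset":[0,0,1.0],"gripper":1},
    {"rot":[0,0,0],"offset":[0,0,1.1],"gripper":1},
    {"rot":[0,0,0],"offset":[0,0,1.1],"gripper":1}
  ]
}}

```text
time_s: 17.15
position: [0.5411, 0.0217, 0.181]
tcp_rot: [[0.401, 0.916, -0.0], [0.916, -0.401, 0.0], [-0.0, -0.0, -1.0]]
force: [0.7, 0.2, -1.3]
opening: 0.236
```

>>> {"fn": "arm_command", "kwargs": {
  "targets": [
    {"rot":[0,0,0],"offset":[0,0,0],"gripper":0.45},
    {"rot":[0,0,0],"offset":[0,0,0],"gripper":0.45},
    {"rot":[0,0,0],"offset":[0,0,0],"gripper":0.45},
    {"rot":[0,0,0],"offset":[0,0,0],"gripper":0.45},
    {"rot":[0,0,0],"offset":[0,0,0],"gripper":0.45},
    {"rot":[0,0,0],"offset":[0,0,0],"gripper":0.45}
  ]
}}

```text
time_s: 17.75
position: [0.5413, 0.0217, 0.1813]
tcp_rot: [[0.401, 0.916, 0.0], [0.916, -0.401, -0.0], [0.0, 0.0, -1.0]]
force: [0.3, -0.8, 0.7]
opening: 0.543
```

>>> {"fn": "arm_command", "kwargs": {
  "targets": [
    {"rot":[0,0,0],"offset":[0,0,-3],"gripper":0.45},
    {"rot":[0,0,0],"offset":[0,0,-7],"gripper":0.45},
    {"rot":[0,0,0],"offset":[0,0,-10],"gripper":0.45},
    {"rot":[0,0,0],"offset":[0,0,-10],"gripper":0.45},
    {"rot":[0,0,0],"offset":[0,0,-10],"gripper":0.45}
  ]
}}

```text
time_s: 18.25
position: [0.5412, 0.0217, 0.2818]
tcp_rot: [[0.401, 0.916, 0.001], [0.916, -0.401, -0.0], [0.0, 0.001, -1.0]]
force: [-0.9, 0.2, -0.3]
opening: 0.552
```

Run:
```python
from h import *
c=viewer.capture('wrist');d=viewer.capture('side')
s=bot.read_state();print(s['time_s'],s['position'],s['opening'],s['force'])
cv2.imwrite('pics/w7.png',cv2.resize(np.hstack([c['frame'],d['frame']]),(800,300))[...,::-1])
u=proj(c,[np.r_[wells()[4],.104]])[0];print(u)
x,y=u.astype(int);cv2.imwrite('pics/w8.png',np.vstack([cv2.resize(np.hstack([c['frame'],d['frame']]),(800,300)),np.hstack([cv2.resize(c['frame'][60:240,140:380],(400,300),interpolation=cv2.INTER_CUBIC),cv2.resize(d['frame'][170:245,210:310],(400,300),interpolation=cv2.INTER_CUBIC)])])[...,::-1])
```

```text
18.35 [0.5402828  0.0218304  0.28006082] 0.5524273766852245 [-0.20752251 -0.3601722  -0.421424  ]
[250.17833791 189.62654965]
```

View pics/w8.png

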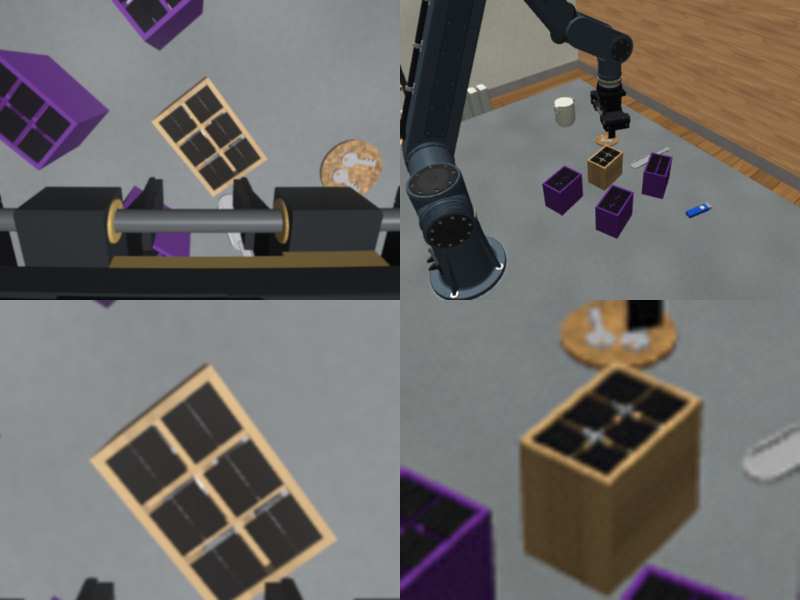

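```bash
python3 -c "
from h import *
print(ticket.hand_in())"
```

```text
the job is handed in; nothing more can be done
None
```

Both loose batteries are in the pine box, one to a well, and I handed the job in at about 18 s of the 67 s allowed.

- **Finding the wells:** I gripped each battery near its top and felt gently. The three wells on the robot's left side (the side towards the jar) each stopped the first battery with about 5–7 N, so they are full.
- **First battery:** It met no resistance in the far well on the right side. I lowered it to about 34 mm and let go.
- **Second battery:** It met no resistance in the middle well on the right side. I lowered it to about 37 mm and let go.

**Last checks:** In the final wrist and side pictures all six pairs of flaps were shut and nothing stuck up above the rim. The jar, remote, shoehorn and coaster looked to be where they started; I did not measure this.

With the flaps shut I could not see the batteries on the bottom plates. That they are right down rests on the shut flaps and on their sliding down freely after release. During the second grasp the wrist showed about 5 N upward, from lightly pressing the battery on the console. No check failed or disagreed.

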